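# Clear the heel jig and hold a heel in its corner

## Robot

A 6-joint arm with a two-finger parallel gripper is mounted at the origin on the work surface. World frame = base frame: x ahead of the robot, y to its left, z up, the work surface at z = 0. Lengths are in mm, angles in rad, forces in N, time in s.
With the tool pointing down it reaches from about 325 to 750 mm from the base axis. Payload 7.6 kg.
Tool frame: the origin (TCP) lies at the very end of the fingers, on their centre line; the grasp point (between the pads) lies env.tcp_to_grasp behind it (env.tcp_to_grasp is the distance from the TCP to the grasp point, in mm); z points along the fingers, y is the line along which they close (so a half turn about z gives the same grasp; the last joint's range is limited). The gripper opens to 85 mm and grips with 20 to 120 N. Pads are 22 mm wide; open, the fingers measure 114 mm over their backs; the gripper's body (76 mm by 85 mm) begins 54 mm behind the grasp point. The pads swing forward as they close: fully open they stand 13 mm farther back than shut.
Start: joints at [1.207, 0.052, 1.401, -0, 1.689, -0.07], TCP at [152.02, 502.532, 208.423] pointing down, gripper open.
Joint ranges: [-2.9, 2.9], [-0.91, 2.17], [0.12, 2.37], [-1.06, 4.2], [0.26, 2.73], [-2.93, 2.93]. Speed limits (rad/s): [2.57, 2.57, 3.01, 3.14, 3.14, 3.14].

## Interface

Orientations are given as a 3x3 rotation matrix whose columns are the frame's x, y, z axes.
In Python, from rig import sensors, cams, ticket, env gives the robot as it stands.
- The arm moves only by the shell command python3 -m pendant 'ROWS'. ROWS is JSON, one flat list of numbers, 7 for each row, row after row: the shift along the tool's x, y, z in units of 80 mm (1.0 is 80 mm), then the turn, a rotation vector about the tool's x, y, z in units of 1.5 rad (1.0 is 1.5 rad), then the opening, from -1 (shut) to 1 (fully open). In form: [tx, ty, tz, rx, ry, rz, grip, tx, ty, tz, rx, ry, rz, grip, ...]. A call has 1 to 20 rows; each row is the pose to reach, as a shift and turn from the pose commanded when the call began, along the tool's axes at that moment; what a row does not reach only later rows make up. A row lasts 1/12 s, in which the tool goes at most 41.7 mm and 7.16 degrees, less where a joint would pass 70% of its speed; a pose out of reach is approached as far as the arm can. A call with a number of a shift or a turn outside -1 to 1 is refused whole. A call with a gripper value outside its range is refused whole. The fingers move at their own pace and stop on an object; the grip force is fixed at half the most. Time passes only in rows, so rows that repeat a pose let the fingers close. It gives the time, the measured TCP pose, the force, the opening and the grip force at its end, in the units of the state.
- sensors.read_state(): the state, without advancing time (a new reading comes with each control period).
- cams.capture(name): name is "scene" or "top" or "wrist"; returns a dict with "frame" (420x560x3 uint8, blue, green, red), "mtx" (3x3 intrinsics, pixels), "position" and "orientation" of the camera in the world; the wrist camera has in their place "mount" (4x4, takes a point from camera to tool coordinates, whose origin is the TCP and whose axes are the flange's). Camera axes: x right, y down, z forward; pixel columns grow to the right and rows downward; lengths in mm; the calibration is good to about 2 mm. A picture is of the moment at which its call begins: read the wrist's pose just before it. There is no depth.
- ticket.hand_in(): hands the job in; it is judged then, once.
The state is a dict: "time_s": time; "qpos": joint angles; "joint_velocities": joint speeds; "joint_efforts": joint torques, N m; "eef_pos": TCP position; "ee_rot": TCP orientation; "contact_force": force on the tool from outside, world axes, zero at the start; "moment": the same for the moment, N m; "grip_width": opening from 0.0 (shut) to 1.0 (fully open); "grip_force": force on a finger pad.
Only numpy, scipy, OpenCV 4.12 (cv2) and the standard library are available. Lean on these libraries where they do the work, as an engineer would, in place of code of your own. Each camera call takes 0.05 s, during which the arm holds its last target. There are 200 camera calls.

## Task

On the shoe repair bench, clear the tin of tacks off the metal nailing jig: stand it on the bench midway between the white jar and the amber jar, in line with them, and let go of it. Then pick up the dark brown heel, lift it onto the jig and press it into the corner, flat on the plate, with its flat front face against the red fence and its straight side against the blue fence, touching both at once. Finish while still gripping the heel and pressing it gently into the corner, and leave the tan heel, the jars and the hammer where they are.

Things in the scene. Friction and masses are not known exactly. Their poses are not given: they have to be found in the camera images.
- jig: Heel nailing jig, fixed to the bench, standing anywhere with some yaw: square aluminium plate 160 x 160 mm, 10 mm thick, its top 10 mm above the bench. Origin: centre of the plate's underside, at bench height (z = 0). x points to the red fence, the blue fence is on its -y side, z up. Rigid. Plate and fences are polished and slippery (friction about 0.25).
- red_fence: Red raised fence along the jig's +x edge, 16 mm thick, 28 mm tall from the bench (18 mm above the plate's top). Its inner upright face is the plane x = +60 mm of the jig frame. Its origin and axes are those of the jig (the plate's centre, NOT the fence itself).
- blue_fence: Blue raised fence along the jig's -y edge, 16 mm thick, 28 mm tall from the bench (18 mm above the plate's top). Its inner upright face is the plane y = -60 mm of the jig frame, at a right angle to the red one. Its origin and axes are those of the jig (the plate's centre, NOT the fence itself).
- corner (a point): The inner corner of the jig, where the inner faces of the red and blue fences meet the plate's top: (60, -60, 10) mm in the jig frame. Axes as the jig.
- dark_heel: Loose heel block, dark brown on a black plastic foot layer, 50 mm tall, about 0.12 kg, on the bench (may swap places with the tan one). D-shaped from above: flat front face 52 mm wide at x = +30 mm, straight sides at y = +-26 mm (x -15 to +30), rounded back to x = -41 mm. Origin: underside, z up. Grip the sides high, above fence height. In the corner its -y side touches the blue fence.
- tan_heel: Loose heel block, light tan on a black plastic foot layer, same shape, size and frame as the dark one. Not to be moved.
- tack_tin: Round closed tin of tacks, yellow band, 56 mm in diameter, 45 mm tall, about 0.18 kg, standing upright on the jig's plate where the heel must go. Origin: centre of its underside, z up.
- white_jar: White round jar with a red cap, 58 mm in diameter, 62 mm tall, loose on the bench. Origin: centre of its underside, z up; its +y axis points to the amber jar, whose centre is 170 mm away. Not to be moved.
- amber_jar: Amber glass round jar with a black cap, 58 mm in diameter, 62 mm tall, loose on the bench, 170 mm centre to centre from the white jar. Origin: centre of its underside, z up. Not to be moved.
- hammer: Hammer with a handle, 260 mm long, lying on the bench to the right of the jig. Origin: underside near the middle, handle towards -x of its frame. Not to be moved.

How it is judged (in metres and radians):
On the way, in this order (a step that is already met when the one before it is completed fails the run):
1. the tin of tacks stands on the bench midway between the two jars, let go of (x of tack_tin in the frame of white_jar between -0.02 and 0.02 m and y of tack_tin in the frame of white_jar between 0.065 and 0.105 m and height (world z) of tack_tin between -0.003 and 0.004 m and angle between tack_tin's own z axis and vertical below 0.1 rad and linear speed of tack_tin below 0.02 m/s and contact force between the fingers and tack_tin below 0.1 N), for 0.2 s.
2. the dark heel is lifted clear of the bench in the gripper (height (world z) of dark_heel above 0.04 m and contact force between the fingers and dark_heel above 2 N), for 0.1 s.
At the end, for the whole second after the job is handed in: Dark heel gripped (2 N), at rest, flat on the plate (2.5 mm, 0.05 rad), front face at the red fence and side at the blue one (about 3 mm, 0.05 rad), pressing each with over 0.5 N; tin upright, released, on the bench midway between the jars and in line (20 mm each way) (all of step 1 and contact force between dark_heel and red_fence above 0.5 N and contact force between dark_heel and blue_fence above 0.5 N and x of dark_heel in the frame of jig between 0.0265 and 0.033 m and y of dark_heel in the frame of jig between -0.037 and -0.0305 m and z of dark_heel in the frame of jig between 0.0075 and 0.0125 m and angle between the x axis of dark_heel and the x axis of jig, either way round below 0.05 rad and angle between dark_heel's own z axis and vertical below 0.05 rad and linear speed of dark_heel below 0.01 m/s and contact force between the fingers and dark_heel above 2 N); the arm keeps its last pose, push and grip.
It fails at once if tan heel moved more than 15 mm (distance of tan_heel from where it was at the start of the episode above 0.015 m).
It fails at once if white jar moved more than 15 mm (distance of white_jar from where it was at the start of the episode above 0.015 m).
It fails at once if amber jar moved more than 15 mm (distance of amber_jar from where it was at the start of the episode above 0.015 m).
It fails at once if hammer moved more than 15 mm (distance of hammer from where it was at the start of the episode above 0.015 m).
It fails at once if heel pressed hard against a fence (over 60 N) (contact force between dark_heel and red_fence above 60 N or contact force between dark_heel and blue_fence above 60 N).
It also fails if it takes over 69 s, if anything falls off the work surface, if the arm or the gripper's body presses on something with over 40 N, if the wrist force passes 120 N, or if a joint passes its speed limit or range.

## Working session

There is one attempt and no reset: what is moved stays moved. The work goes in short steps, Python scripts to look and compute and a shell command to move; the robot and the scene stay as the last step left them, time stands still between calls to the robot, and variables do not carry over. Pictures are saved under pics/ and viewed, at most 10 in all, crops included, and the job is handed in when it is done.

```bash
ls; mkdir -p pics; python3 - <<'E'
from rig import sensors,cams,env
import cv2,numpy as np,pickle
s=sensors.read_state();print(s['time_s'],s['eef_pos'],s['ee_rot'],env.tcp_to_grasp,s['grip_width'])
C={n:cams.capture(n) for n in("scene","top","wrist")}
pickle.dump((s,C),open('c0.pkl','wb'))
for n in C:
    cv2.imwrite(f'pics/{n}0.png',C[n]['frame'])
    print(n,{k:np.round(v,3).tolist() for k,v in C[n].items() if k!='frame'})
E
```

```text
pics
0.0 [151.89549188 502.1830186  207.55706553] [[-9.57142571e-01  2.89616618e-01 -5.59723761e-04]
 [ 2.89617140e-01  9.57141430e-01 -1.48166416e-03]
 [ 1.06620238e-04 -1.58026943e-03 -9.99998746e-01]] 18.700000000000003 1.0010354160692718
scene {'mtx': [[472.581, 0.0, 280.812], [0.0, 472.581, 210.854], [0.0, 0.0, 1.0]], 'position': [1176.335, -742.69, 873.557], 'orientation': [[0.72, 0.464, -0.516], [0.694, -0.496, 0.522], [-0.014, -0.734, -0.679]]}
top {'mtx': [[415.041, 0.0, 280.604], [0.0, 415.041, 209.78], [0.0, 0.0, 1.0]], 'position': [467.643, -108.103, 1207.53], 'orientation': [[0.031, -0.998, 0.056], [-1.0, -0.031, 0.005], [-0.003, -0.056, -0.998]]}
wrist {'mtx': [[348.186, 0.0, 278.195], [0.0, 348.186, 208.507], [0.0, 0.0, 1.0]], 'mount': [[-0.001, -0.947, -0.321, 82.555], [1.0, -0.001, -0.001, 0.697], [0.001, -0.321, 0.947, -166.945], [0.0, 0.0, 0.0, 1.0]]}
```

View pics/top0.png

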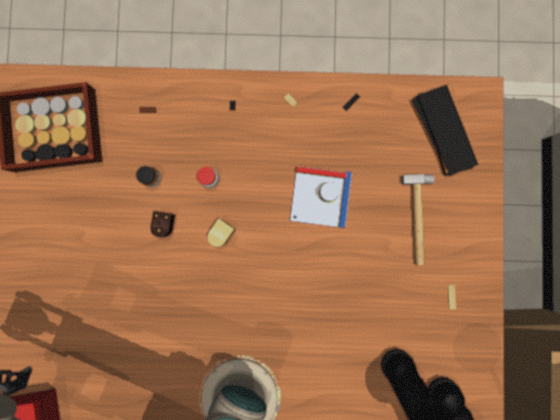

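View pics/scene0.png

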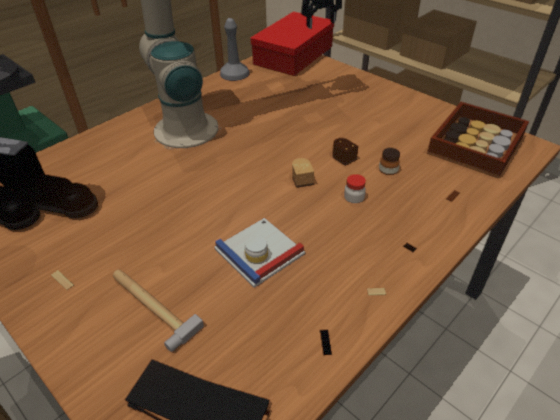

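The top view shows the white jar (red cap, 207,177), the amber jar (black cap, 147,175), the dark heel (162,224), the tan heel (220,233), the jig (320,198) with the tin at (328,191), and the hammer (418,215). The scene view shows the same items.

```bash
cat > h.py <<'E'
import numpy as np,cv2,pickle
def campose(c,s=None):
    if 'mount' in c:
        T=np.eye(4);T[:3,:3]=s['ee_rot'];T[:3,3]=s['eef_pos'];M=T@np.array(c['mount']);return M[:3,3],M[:3,:3]
    return np.array(c['position']),np.array(c['orientation'])
def ray(c,uv,s=None):
    p,R=campose(c,s);K=np.array(c['mtx']);uv=np.atleast_2d(uv).astype(float)
    d=np.c_[uv,np.ones(len(uv))]@np.linalg.inv(K).T@R.T
    return p,d/np.linalg.norm(d,axis=1)[:,None]
def plane(c,uv,z,s=None):
    p,d=ray(c,uv,s);return p+d*((z-p[2])/d[:,2])[:,None]
def proj(c,P,s=None):
    p,R=campose(c,s);q=(np.atleast_2d(P)-p)@R@np.array(c['mtx']).T;return q[:,:2]/q[:,2:]
def tri(rays):
    A=0;b=0
    for p,d in rays:
        d=d[0];M=np.eye(3)-np.outer(d,d);A=A+M;b=b+M@p
    X=np.linalg.solve(A,b);return X,[np.linalg.norm(np.cross(X-p,d[0])) for p,d in rays]
def blob(img,lo,hi,box=None):
    """biggest HSV blob in box(x0,y0,x1,y1): centroid, area, contour"""
    m=cv2.inRange(cv2.cvtColor(img,cv2.COLOR_BGR2HSV),np.array(lo),np.array(hi))
    if box: k=np.zeros_like(m);k[box[1]:box[3],box[0]:box[2]]=1;m=m*k
    cs,_=cv2.findContours(m,cv2.RETR_EXTERNAL,cv2.CHAIN_APPROX_NONE)
    c=max(cs,key=cv2.contourArea);M=cv2.moments(c)
    return np.array([M['m10'],M['m01']])/M['m00'],M['m00'],c[:,0].astype(float)
E
python3 - <<'E'
from h import *
s,C=pickle.load(open('c0.pkl','rb'));np.set_printoptions(precision=1,suppress=True)
t,sc=C['top'],C['scene']
print(proj(t,s['eef_pos']),proj(sc,s['eef_pos']))
B={'redcap':((0,150,100),(6,255,255),(190,160,225,195),(335,170,375,200)),
'blackcap':((0,0,0),(180,255,50),(130,160,165,190),(375,140,405,162)),
'dark':((0,0,0),(180,255,75),(145,205,180,245),(328,132,362,168)),
'tan':((20,60,130),(35,200,255),(200,215,240,250),(285,155,320,190)),
'tin':((0,0,140),(180,60,255),(316,178,342,200),(242,232,272,252)),
'redf':((0,150,60),(8,255,255),(285,160,360,185),(250,235,310,285)),
'bluef':((105,120,40),(125,255,255),(335,165,360,235),(205,230,265,285))}
for n,(lo,hi,b1,b2) in B.items():
    try:
        a=blob(t['frame'],lo,hi,b1);b=blob(sc['frame'],lo,hi,b2)
        X,e=tri([ray(t,a[0]),ray(sc,b[0])]);print(n,a[0],a[1],b[0],b[1],X,np.array(e), cv2.minAreaRect(a[2].astype(np.float32)))
    except Exception as ex: print(n,ex)
a=cv2.resize(t['frame'][150:255,130:360],None,fx=3.4,fy=3.4,interpolation=2)
b=cv2.resize(sc['frame'][130:290,205:410],None,fx=3.4,fy=3.4,interpolation=2)[:,:a.shape[1]]
cv2.imwrite('pics/tz.png',a)
E
```

```text
[[ 20.4 358.3]] [[320.   36.2]]
redcap [205.4 175.3] 225.5 [355.5 181. ] 183.0 [621.4 109.8  58.4] [0.1 0.1] ((205.5, 175.0), (16.0, 17.0), 90.0)
blackcap [145.9 175.1] 188.5 [390.8 155.2] 118.5 [619.  279.3  52.6] [1.8 1.8] ((145.70001220703125, 175.1000213623047), (16.54690170288086, 14.758047103881836), 26.56505012512207)
dark [162.2 223.8] 423.5 [344.6 151. ] 466.0 [484.6 235.6  24.8] [2.4 2.4] ((162.2167510986328, 224.3410186767578), (21.059921264648438, 23.416807174682617), 8.746162414550781)
tan [219.4 232.8] 416.0 [306.4 164.8] 1.5 [467.8  70.7  54.9] [7.5 7.5] ((218.7980194091797, 233.51400756835938), (19.35313606262207, 25.487953186035156), 34.69515609741211)
tin [329.4 188. ] 475.0 [256.1 240.5] 487.0 [ 594.2 -236.    69.2] [1.4 1.4] ((328.5, 188.5), (21.0, 25.0), 90.0)
redf [320.  171.6] 193.0 [280.3 259.6] 330.5 [ 646.9 -212.    22.9] [0.1 0.1] ((320.0614318847656, 171.52069091796875), (48.627628326416016, 5.13743782043457), 7.305759906768799)
bluef [344.4 200.8] 163.5 [238.4 260.8] 166.0 [ 568.2 -282.    14.8] [4.4 4.4] ((344.57696533203125, 199.38461303710938), (4.2171807289123535, 53.45896530151367), 7.125016689300537)
```

View pics/tz.png

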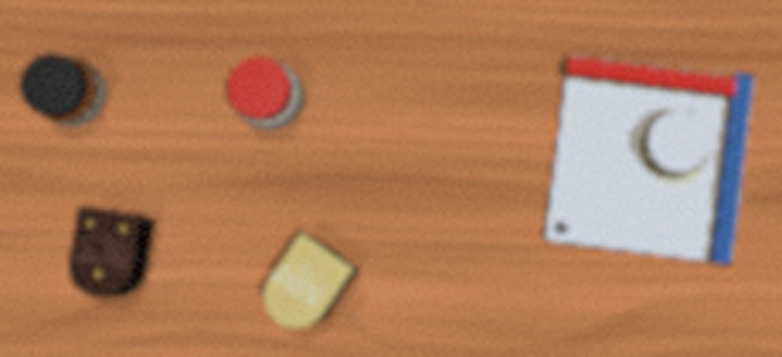

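The zoomed crop shows the dark heel with its front edge up, (80,210)-(153,220), and the tin at (678,142), close to the corner of the jig. Next I swing over the jars and heels for a closer wrist view.

```bash
python3 -m pendant '[-1,-0.44,0,0,0,-0.1957,1,-1,-0.44,0,0,0,-0.1957,1,-1,-0.44,0,0,0,-0.1957,1,-1,-0.44,0,0,0,-0.1957,1]'
python3 -m pendant '[-0.91,-0.785,0,0,0,0,1,-0.91,-0.785,0,0,0,0,1,-0.91,-0.785,0,0,0,0,1,-0.91,-0.785,0,0,0,0,1]' >/dev/null
python3 -m pendant '[-0.91,-0.785,0,0,0,0,1,-0.91,-0.785,0,0,0,0,1,-0.91,-0.785,0,0,0,0,1,-0.91,-0.785,0,0,0,0,1]' >/dev/null
python3 -m pendant '[-0.91,-0.785,0,0,0,0,1,-0.91,-0.785,0,0,0,0,1,-0.91,-0.785,0,0,0,0,1,-0.91,-0.785,0,0,0,0,1]' >/dev/null
python3 -m pendant '[-0.91,-0.785,0,0,0,0,1,-0.91,-0.785,0,0,0,0,1,-0.91,-0.785,0,0,0,0,1,-0.91,-0.785,0,0,0,0,1,-0.91,-0.785,0,0,0,0,1,-0.91,-0.785,0,0,0,0,1]'
python3 - <<'E'
from rig import sensors,cams
import cv2,pickle
s=sensors.read_state();c=cams.capture('wrist');pickle.dump((s,c),open('w1.pkl','wb'));cv2.imwrite('pics/w1.png',c['frame']);print(s['eef_pos'],s['ee_rot'],s['qpos'])
E
```

```text
time_s: 0.48
eef_pos: [220.2, 444.1, 208.3]
ee_rot: [[-1.0, 0.001, 0.0], [0.001, 1.0, -0.001], [-0.0, -0.001, -1.0]]
contact_force: [0.7, 0.1, -0.6]
grip_width: 0.995
grip_force: 0.0
time_s: 1.98
eef_pos: [508.3, 196.4, 208.4]
ee_rot: [[-1.0, -0.002, -0.001], [-0.002, 1.0, 0.001], [0.001, 0.001, -1.0]]
contact_force: [0.2, 1.0, 0.8]
grip_width: 0.996
grip_force: 0.0
[508.31003704 196.38613533 208.40016584] [[-9.99998531e-01 -1.61830501e-03 -5.64616451e-04]
 [-1.61872985e-03  9.99998407e-01  7.52792765e-04]
 [ 5.63397303e-04  7.53705621e-04 -9.99999557e-01]] [ 3.00423562e-01  1.08819172e-01  1.34094759e+00  8.92724814e-04
  1.69214240e+00 -1.27188336e+00]
```

View pics/w1.png

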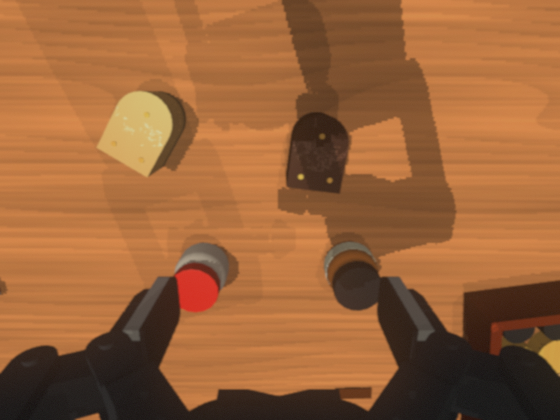

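The wrist view shows the dark heel (318,152) with its front face at row 188, the tan heel (143,133), the red cap (197,288) and the black cap (357,285). Now on to the jig.

```bash
M='python3 -m pendant'
python3 -m pendant '[-0.05,-0.87,0,0,0,0,1,-0.05,-0.87,0,0,0,0,1,-0.05,-0.87,0,0,0,0,1]' >/dev/null
python3 -m pendant '[-0.05,-0.87,0,0,0,0,1,-0.05,-0.87,0,0,0,0,1,-0.05,-0.87,0,0,0,0,1]' >/dev/null
python3 -m pendant '[-0.05,-0.87,0,0,0,0,1,-0.05,-0.87,0,0,0,0,1,-0.05,-0.87,0,0,0,0,1]' >/dev/null
python3 -m pendant '[-0.05,-0.87,0,0,0,0,1,-0.05,-0.87,0,0,0,0,1,-0.05,-0.87,0,0,0,0,1]' >/dev/null
python3 -m pendant '[-0.05,-0.87,0,0,0,0,1,-0.05,-0.87,0,0,0,0,1,-0.05,-0.87,0,0,0,0,1]' >/dev/null
python3 -m pendant '[-0.05,-0.87,0,0,0,0,1,-0.05,-0.87,0,0,0,0,1,-0.05,-0.87,0,0,0,0,1,-0.05,-0.87,0,0,0,0,1,-0.05,-0.87,0,0,0,0,1]'
python3 - <<'E'
from rig import sensors,cams
import cv2,pickle
s=sensors.read_state();c=cams.capture('wrist');pickle.dump((s,c),open('w2.pkl','wb'));cv2.imwrite('pics/w2.png',c['frame'])
E
python3 -m pendant '[0.8,0,0,0,0,0,1,0.8,0,0,0,0,0,1,0.8,0,0,0,0,0,1,0.8,0,0,0,0,0,1,0.8,0,0,0,0,0,1]'
python3 - <<'E'
from rig import sensors,cams
import cv2,pickle
s=sensors.read_state();c=cams.capture('wrist');pickle.dump((s,c),open('w3.pkl','wb'));cv2.imwrite('pics/w3.png',c['frame'])
E
```

```text
time_s: 3.7
eef_pos: [533.9, -221.2, 208.4]
ee_rot: [[-1.0, -0.001, 0.0], [-0.001, 1.0, 0.001], [-0.0, 0.001, -1.0]]
contact_force: [-0.0, 0.1, 0.3]
grip_width: 1.003
grip_force: 0.0
time_s: 4.17
eef_pos: [470.2, -222.3, 209.0]
ee_rot: [[-1.0, -0.001, 0.002], [-0.001, 1.0, -0.0], [-0.002, -0.0, -1.0]]
contact_force: [0.5, -0.1, 0.4]
grip_width: 1.003
grip_force: 0.0
```

View pics/w3.png

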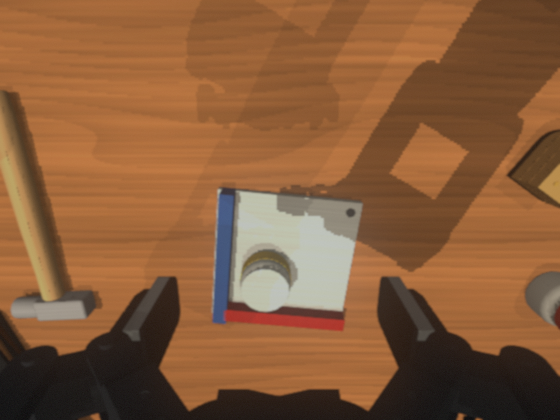

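```bash
python3 - <<'E'
from h import *
np.set_printoptions(precision=1,suppress=True,linewidth=150)
s,c=pickle.load(open('w3.pkl','rb'));h=cv2.cvtColor(c['frame'],cv2.COLOR_BGR2HSV)
print('blue row 250');print(h[250,208:242].tolist());print('red col 320');print(h[300:335,320].tolist());print('tin col 266');print(h[240:316:2,266].tolist())
s,c=pickle.load(open('w1.pkl','rb'));h=cv2.cvtColor(c['frame'],cv2.COLOR_BGR2HSV)
print('heel col 305');print(h[105:205:3,305].tolist());print('row 150');print(h[150,280:356:3].tolist())
E
```

```text
blue row 250
[[13, 153, 155], [13, 152, 154], [13, 153, 155], [13, 153, 155], [13, 148, 155], [12, 131, 156], [12, 88, 159], [9, 35, 146], [114, 38, 128], [111, 100, 125], [109, 117, 124], [110, 115, 124], [111, 112, 123], [110, 113, 124], [110, 113, 124], [110, 110, 125], [110, 113, 124], [110, 114, 125], [110, 113, 124], [110, 112, 125], [110, 112, 123], [110, 105, 114], [112, 74, 93], [150, 6, 81], [18, 32, 105], [19, 35, 123], [21, 38, 128], [21, 35, 137], [25, 31, 157], [30, 27, 180], [31, 28, 190], [30, 27, 191], [30, 28, 190], [31, 28, 191]]
red col 320
[[35, 22, 194], [34, 20, 193], [37, 17, 193], [35, 16, 193], [36, 21, 193], [30, 23, 189], [23, 35, 188], [19, 40, 187], [18, 43, 171], [12, 60, 136], [6, 95, 102], [5, 116, 86], [6, 120, 85], [6, 117, 85], [6, 117, 85], [5, 119, 88], [5, 123, 89], [4, 148, 112], [3, 174, 148], [3, 180, 170], [2, 183, 174], [3, 185, 174], [3, 186, 173], [3, 185, 174], [2, 184, 173], [2, 185, 172], [2, 187, 172], [2, 187, 172], [4, 182, 170], [9, 166, 164], [12, 156, 167], [13, 154, 169], [13, 155, 166], [12, 154, 164], [13, 156, 162]]
tin col 2
[... 813 characters left out ...]
 74], [10, 124, 72], [11, 126, 75], [10, 127, 70], [12, 131, 70], [11, 135, 68], [12, 135, 68], [12, 135, 68], [12, 135, 68], [11, 135, 70], [12, 138, 72], [11, 134, 80], [11, 134, 80], [10, 131, 82], [12, 144, 99], [13, 163, 127], [13, 162, 131], [13, 159, 130], [13, 161, 128], [13, 161, 136]]
row 150
[[13, 163, 193], [13, 164, 180], [13, 163, 158], [13, 160, 94], [10, 124, 84], [11, 125, 98], [11, 137, 69], [12, 133, 69], [11, 124, 70], [10, 116, 77], [11, 122, 71], [12, 133, 67], [11, 111, 71], [11, 127, 66], [11, 122, 71], [10, 127, 66], [10, 126, 65], [11, 127, 70], [11, 122, 75], [10, 127, 90], [10, 134, 78], [10, 137, 78], [10, 135, 96], [13, 163, 164], [13, 164, 184], [13, 161, 185]]
```

View pics/w2.png

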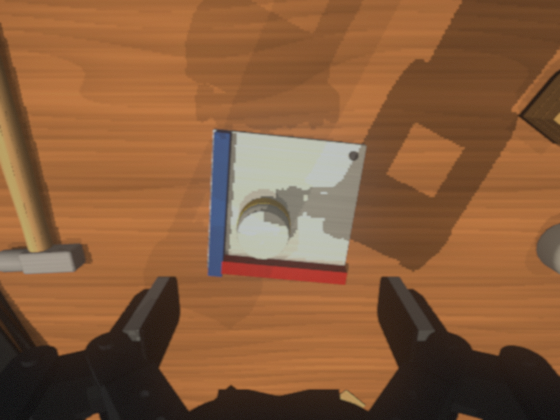

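```bash
cat > m.py <<'E'
from h import *
np.set_printoptions(precision=2,suppress=True,linewidth=150)
V=[pickle.load(open(f,'rb')) for f in('w2.pkl','w3.pkl')]
res={}
for (s,c),roi in zip(V,((205,170,370,290),(205,220,370,335))):
    g=cv2.cvtColor(c['frame'],cv2.COLOR_BGR2GRAY)[roi[1]:roi[3],roi[0]:roi[2]]
    H=cv2.HoughCircles(cv2.resize(g,None,fx=3,fy=3,interpolation=cv2.INTER_CUBIC),cv2.HOUGH_GRADIENT,1.5,100,param1=80,param2=25,minRadius=60,maxRadius=95)
    H=None if H is None else H[0][:3]/3+np.array([roi[0],roi[1],0]);print('tin',H)
    r={'tin':H[0][:2]}
    for n,lo,hi in(('blue',(100,80,60),(125,255,255)),('red',(0,150,125),(5,255,255))):
        b=blob(c['frame'],lo,hi,(200,100,370,340))
        bx=cv2.boxPoints(cv2.minAreaRect(b[2].astype(np.float32)))
        r[n]=bx;print(n,b[0],b[1]);r[n+'c']=b[0]
        P=plane(c,bx,28,s)[:,:2];P=P[np.argsort(P[:,0])];print(P)
        e=[P[i+1]-P[i] for i in range(0)]
        q=plane(c,b[2],28,s)[:,:2].astype(np.float32);rr=cv2.minAreaRect(q);print('world rect',rr)
    res[len(res)]=r
(s2,c2),(s3,c3)=V
for n in('tin','bluec','redc'):
    print(n,tri([ray(c2,res[0][n],s2),ray(c3,res[1][n],s3)]))
E
python3 m.py
```

```text
tin [[266.25 224.25  28.05]]
blue [218.5  200.62] 1814.5
[[ 490.04 -283.04]
 [ 490.79 -268.62]
 [ 647.93 -300.73]
 [ 648.92 -284.17]]
world rect ((569.4895629882812, -283.941162109375), (14.781970977783203, 158.6449432373047), 84.21876525878906)
red [283.67 272.56] 1358.0
[[ 630.98 -282.11]
 [ 644.76 -144.36]
 [ 646.29 -284.12]
 [ 660.42 -144.62]]
world rect ((645.5820922851562, -214.04013061523438), (139.15403747558594, 15.508086204528809), 84.28638458251953)
tin [[264.75 293.75  25.1 ]]
blue [222.89 254.98] 1495.0
[[ 490.09 -283.09]
 [ 490.97 -268.79]
 [ 647.96 -300.59]
 [ 649.09 -284.29]]
world rect ((569.6166381835938, -284.0346984863281), (14.62205696105957, 158.6315155029297), 84.20365142822266)
red [283.89 319.78] 1148.0
[[ 631.04 -283.02]
 [ 644.9  -144.77]
 [ 646.18 -284.86]
 [ 660.37 -144.95]]
world rect ((645.6126098632812, -214.3370361328125), (139.68927001953125, 15.288365364074707), 84.27532196044922)
tin (array([ 551.33, -231.75,  119.71]), [np.float64(1.5976254868790787), np.float64(1.5976254868791095)])
bluec (array([ 561.08, -283.38,   26.83]), [np.float64(0.03833803808400172), np.float64(0.03833803808400186)])
redc (array([ 645.38, -214.93,   28.09]), [np.float64(0.3760427897477835), np.float64(0.3760427897477389)])
```

```bash
python3 - <<'E'
from h import *
np.set_printoptions(precision=1,suppress=True,linewidth=150)
V=[pickle.load(open(f,'rb')) for f in('w2.pkl','w3.pkl')]
a=cv2.resize(V[0][1]['frame'][180:280,205:345],None,fx=5,fy=5,interpolation=2)[:, :400]
b=cv2.resize(V[1][1]['frame'][235:335,205:345],None,fx=5,fy=5,interpolation=2)[:,:400]
cv2.imwrite('pics/tin.png',np.hstack([a,b]))
E
```

```text
(no output)
```

View pics/tin.png

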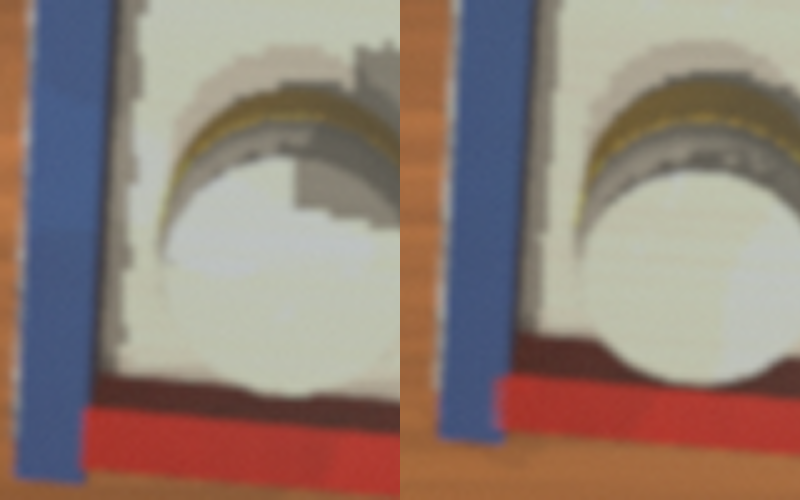

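The crops show the tin's lid centred at about (262.7,235.2) in w2 and (264.6,290.3) in w3, almost touching the red fence.

```bash
python3 - <<'E'
from h import *
np.set_printoptions(precision=1,suppress=True,linewidth=150)
(s2,c2),(s3,c3)=[pickle.load(open(f,'rb')) for f in('w2.pkl','w3.pkl')]
print(tri([ray(c2,(262.7,235.2),s2),ray(c3,(264.6,290.3),s3)]))
O=np.array([577.0,-216.4]);xj=np.array([.99497,-.10019]);yj=np.array([.10019,.99497])
for s,c,u in((s2,c2,(262.7,235.2)),(s3,c3,(264.6,290.3))):
    P=plane(c,u,55,s)[0,:2];print(P,(P-O)@xj,(P-O)@yj)
s,c=pickle.load(open('w1.pkl','rb'));s0,C=pickle.load(open('c0.pkl','rb'))
for n,lo,hi,bx in(('redcap',(0,180,100),(6,255,255),(170,240,230,320)),('black',(0,0,0),(180,120,45),(328,255,378,315))):
    try:
        b=blob(c['frame'],lo,hi,bx);ce,r=cv2.minEnclosingCircle(b[2].astype(np.float32));print(n,b[0],b[1],ce,r,plane(c,ce,62,s),plane(c,b[0],62,s))
    except Exception as e:print(e)
# dark heel
b=blob(c['frame'],(0,0,0),(180,150,100),(282,100,356,196));print('heel',b[0],b[1],plane(c,b[0],50,s))
ap=cv2.approxPolyDP(b[2].astype(np.int32),4,True)[:,0];print(ap.tolist());print(plane(c,ap,50,s))
print(s0['eef_pos'], plane(C['top'],(205.4,175.3),62),plane(C['top'],(145.9,175.1),62))
E
```

```text
(array([ 588.2, -236.3,   55.3]), [np.float64(0.11040008958978134), np.float64(0.11040008958981061)])
[ 588.4 -236.2] 13.295964585833888 -18.546576203641663
[ 588.4 -236.4] 13.388854114843607 -18.758718489499874
redcap [195.8 288.5] 1539.5 (194.3542022705078, 288.1259460449219) 24.515827178955078 [[618.8 110.5  62. ]] [[619.2 112.   62. ]]
max() iterable argument is empty
heel [318.  155.9] 3564.0 [[484.1 234.2  50. ]]
[[323, 111], [303, 120], [299, 132], [306, 129], [307, 136], [294, 133], [298, 134], [292, 138], [287, 184], [338, 193], [348, 139], [337, 120], [323, 118]]
[[443.4 237.2  50. ]
 [451.3 219.3  50. ]
 [462.  215.9  50. ]
 [459.3 222.3  50. ]
 [465.6 223.3  50. ]
 [462.9 211.3  50. ]
 [463.8 215.   50. ]
 [467.5 209.5  50. ]
 [511.3 205.3  50. ]
 [520.3 255.   50. ]
 [468.3 261.3  50. ]
 [451.3 250.2  50. ]
 [449.5 237.4  50. ]]
[151.9 502.2 207.6] [[620.8 109.3  62. ]] [[616.3 274.7  62. ]]
```

```bash
python3 -m pendant '[-0.75,-0.17,0,0,0,1,1,-0.75,-0.17,0,0,0,1,1,-0.75,-0.17,0,0,0,1,1,-0.75,-0.17,0,0,0,1,1,-0.75,-0.17,0,0,0,1,1,-0.75,-0.17,0,0,0,1,1,-0.75,-0.17,0,0,0,1,1,-0.75,-0.17,0,0,0,1,1,-0.75,-0.17,0,0,0,1,1,-0.75,-0.17,0,0,0,1,1,-0.75,-0.17,0,0,0,1,1,-0.75,-0.17,0,0,0,1,1,-0.75,-0.17,0,0,0,1,1]' >/dev/null
python3 -m pendant '[-0.04,0.72,0,0,0,0,1,-0.04,0.72,0,0,0,0,1,-0.04,0.72,0,0,0,0,1,-0.04,0.72,0,0,0,0,1,-0.04,0.72,0,0,0,0,1]'
```

```text
time_s: 5.72
eef_pos: [587.1, -235.8, 208.4]
ee_rot: [[-0.073, 0.997, 0.0], [0.997, 0.073, -0.0], [-0.0, 0.0, -1.0]]
contact_force: [-1.0, -0.4, 0.6]
grip_width: 1.001
grip_force: 0.0
```

```bash
python3 -m pendant '[0,0.01,0.5,0,0,0,1,0,0.01,1,0,0,0,1,0,0.01,1,0,0,0,1]'>/dev/null
python3 -m pendant '[0,0,0.5,0,0,0,1,0,0,1,0,0,0,1,0,0,1,0,0,0,1]'>/dev/null
python3 -m pendant '[0,0,0.1,0,0,0,1,0,0,0.22,0,0,0,1,0,0,0.22,0,0,0,1,0,0,0.22,0,0,0,1]'
python3 -m pendant '[0,0,0,0,0,0,-1,0,0,0,0,0,0,-1,0,0,0,0,0,0,-1,0,0,0,0,0,0,-1,0,0,0,0,0,0,-1,0,0,0,0,0,0,-1,0,0,0,0,0,0,-1,0,0,0,0,0,0,-1,0,0,0,0,0,0,-1,0,0,0,0,0,0,-1,0,0,0,0,0,0,-1,0,0,0,0,0,0,-1]'
```

```text
time_s: 6.55
eef_pos: [588.8, -236.3, 32.8]
ee_rot: [[-0.071, 0.997, 0.002], [0.998, 0.071, -0.001], [-0.001, 0.002, -1.0]]
contact_force: [0.1, 0.1, -0.3]
grip_width: 1.001
grip_force: 0.0
time_s: 7.55
eef_pos: [588.5, -236.3, 32.2]
ee_rot: [[-0.07, 0.998, 0.002], [0.998, 0.07, -0.001], [-0.001, 0.002, -1.0]]
contact_force: [-1.8, -0.6, 6.3]
grip_width: 0.005
grip_force: 2.9
```

```bash
python3 - <<'E'
from rig import sensors,cams
import cv2,pickle,numpy as np
s=sensors.read_state();c=cams.capture('wrist');d=cams.capture('scene');t=cams.capture('top');pickle.dump((s,c,d,t),open('w4.pkl','wb'))
a=cv2.resize(d['frame'][180:320,180:340],(480,420));cv2.imwrite('pics/w4.png',np.hstack([c['frame'][:,::2],a]))
E
```

```text
(no output)
```

View pics/w4.png

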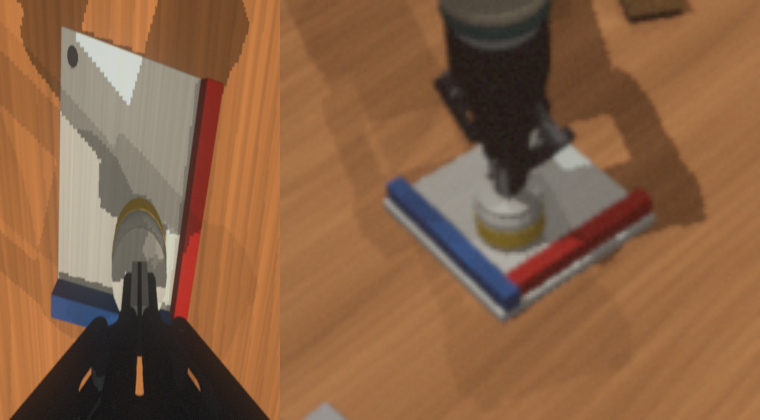

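The picture shows the fingers shut on or next to the lid, with the tin still upright. I'll check the fingertip geometry by projection.

```bash
python3 - <<'E'
from h import *
np.set_printoptions(precision=1,suppress=True,linewidth=150)
s,c,d,t=pickle.load(open('w4.pkl','rb'))
p=np.array(s['eef_pos']);print(p)
print('tcp wrist',proj(c,p,s),'scene',proj(d,p),'tcp+23',proj(c,p+[0,0,23],s),proj(d,p+[0,0,23]))
for z in(10,55):
    T=np.array([588.4,-236.3,z]);a=np.linspace(0,2*np.pi,8,endpoint=False);ring=T+28*np.c_[np.cos(a),np.sin(a),0*a]
    print(z,'wrist',proj(c,ring,s).tolist());print('scene',proj(d,T))
m=cv2.inRange(cv2.cvtColor(d['frame'],cv2.COLOR_BGR2HSV),(18,90,60),(35,255,255));m[:,:235]=0;m[:,275:]=0;m[:230]=0;m[270:]=0
y,x=np.nonzero(m);print('yellow scene',x.min(),x.max(),y.min(),y.max(),x.mean(),y.mean())
a=cv2.resize(c['frame'][180:330,190:350],None,fx=3,fy=3);b=cv2.resize(d['frame'][215:275,225:285],None,fx=6,fy=6);b=cv2.copyMakeBorder(b,0,a.shape[0]-b.shape[0],0,0,0)
cv2.imwrite('pics/w4z.png',np.hstack([a,b])[:,:800])
E
```

```text
[ 588.5 -236.3   32.2]
tcp wrist [[277.6 255.9]] scene [[255.8 250. ]] tcp+23 [[277.7 278. ]] [[255.3 243.4]]
10 wrist [[324.6034601343237, 241.85110675212283], [314.27405238591234, 209.46655472761023], [280.9165547864817, 193.5069179723723], [245.3369834880112, 204.96412336183238], [230.1135096340964, 235.8881902509057], [242.79935674383862, 266.65450864993824], [274.3954119250242, 280.4460278800786], [307.6173851476296, 270.6105888949576]]
scene [[256.2 256.1]]
55 wrist [[336.83174428525615, 281.35837700230354], [324.2174250381059, 241.85903440494235], [281.8510540539535, 222.14745740452028], [236.5711308117134, 236.3281929748042], [217.69299011028176, 274.1612649869939], [234.05502757266513, 311.1869901634866], [273.62006541030377, 327.5823614630915], [315.1493387489887, 315.8838364901717]]
scene [[255.3 243.5]]
yellow scene 246 267 251 262 256.9193548387097 258.03225806451616
```

View pics/w4z.png

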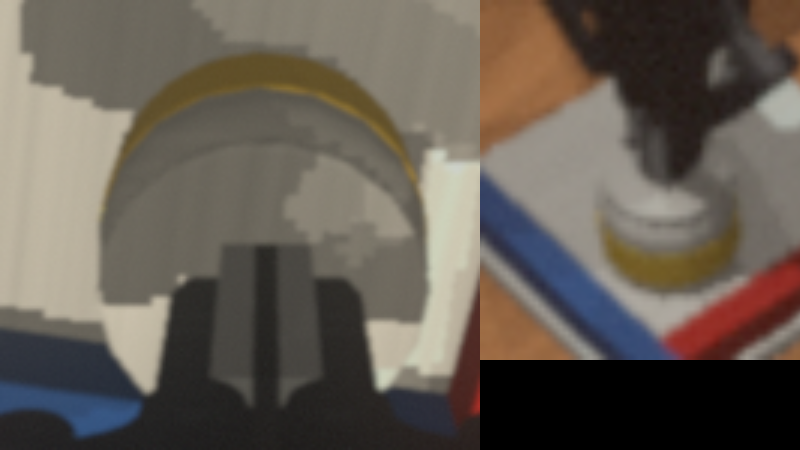

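The fingertips ended up on top of the lid, so the tips sit farther back than I assumed. The tin hasn't moved. I'll raise the arm and measure the real tip positions in free air, shut and open.

```bash
python3 -m pendant '[0,0,-1,0,0,0,-1,0,0,-1,0,0,0,-1,0,0,-1,0,0,0,-1,0,0,-1,0,0,0,-1,0,0,-1,0,0,0,-1]'
cat > g.py <<'E'
from rig import sensors,cams
import pickle,sys
s=sensors.read_state();c=cams.capture('wrist');pickle.dump((s,c),open(sys.argv[1],'wb'));print(s['grip_width'],s['eef_pos'][2])
E
python3 g.py a1.pkl
python3 -m pendant '[0,0,0,0,0,0,0.3,0,0,0,0,0,0,0.3,0,0,0,0,0,0,0.3,0,0,0,0,0,0,0.3,0,0,0,0,0,0,0.3,0,0,0,0,0,0,0.3,0,0,0,0,0,0,0.3]'>/dev/null
python3 g.py a2.pkl
python3 -m pendant '[0,0,0,0,0,0,1,0,0,0,0,0,0,1,0,0,0,0,0,0,1,0,0,0,0,0,0,1,0,0,0,0,0,0,1,0,0,0,0,0,0,1,0,0,0,0,0,0,1]'>/dev/null
python3 g.py a3.pkl
python3 - <<'E'
from h import *
L=[pickle.load(open(f,'rb'))[:2] for f in('w4.pkl','a1.pkl','a2.pkl','a3.pkl')]
s,c=L[0];M=np.linalg.inv(np.array(c['mount']));K=np.array(c['mtx'])
for P in((0,0,0),(11,0,0),(11,0,-20),(11,42,0),(11,42,-13),(11,28,0),(11,28,-13)):
    q=K@(M@np.r_[P,1])[:3];print(P,q[:2]/q[2])
im=[cv2.resize(c['frame'][210:420,140:420],(400,300)) for s,c in L]
cv2.imwrite('pics/f.png',np.vstack([np.hstack(im[:2]),np.hstack(im[2:])]))
E
```

```text
time_s: 8.12
eef_pos: [587.8, -235.8, 110.4]
ee_rot: [[-0.071, 0.998, -0.0], [0.998, 0.071, 0.0], [0.0, -0.0, -1.0]]
contact_force: [0.4, 0.3, -0.3]
grip_width: -0.004
grip_force: 0.0
-0.003753316838952972 110.43954088451599
0.6475589317787864 110.73453171047463
0.9971065009690738 110.7693725802319
(0, 0, 0) [277.64673327 255.87412017]
(11, 0, 0) [277.61374091 236.79825328]
(11, 0, -20) [277.55236143 253.89264643]
(11, 42, 0) [358.26883044 236.71508371]
(11, 42, -13) [364.10482381 247.38517035]
(11, 28, 0) [331.38297471 236.74280775]
(11, 28, -13) [335.26073491 247.41473775]
```

View pics/f.png

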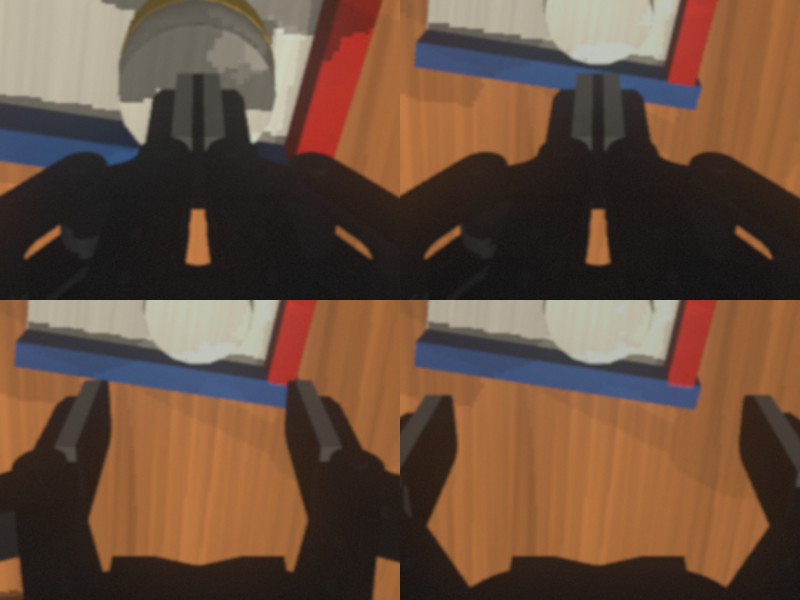

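In the air the shut tips stand at about the same place in the image, roughly 23 mm behind the nominal TCP and about 29 mm at a 56 mm opening. So the grasp has to go lower, to TCP z≈8, which leaves the tips above the 28 mm fences.

```bash
python3 -m pendant '[0,0,0.4,0,0,0,1,0,0,0.8,0,0,0,1,0,0,1,0,0,0,1,0,0,1,0,0,0,1]'
python3 -m pendant '[0,0,0.1,0,0,0,1,0,0,0.2,0,0,0,1,0,0,0.28,0,0,0,1,0,0,0.28,0,0,0,1]'
python3 -m pendant '[0,0,0,0,0,0,-1,0,0,0,0,0,0,-1,0,0,0,0,0,0,-1,0,0,0,0,0,0,-1,0,0,0,0,0,0,-1,0,0,0,0,0,0,-1,0,0,0,0,0,0,-1,0,0,0,0,0,0,-1,0,0,0,0,0,0,-1]'
```

```text
time_s: 9.77
eef_pos: [585.1, -234.6, 25.5]
ee_rot: [[-0.07, 0.997, -0.008], [0.998, 0.07, 0.004], [0.004, -0.008, -1.0]]
contact_force: [0.6, 0.5, -0.3]
grip_width: 1.0
grip_force: 0.0
time_s: 10.1
eef_pos: [587.6, -235.8, 7.6]
ee_rot: [[-0.071, 0.998, -0.001], [0.998, 0.071, 0.0], [0.0, -0.001, -1.0]]
contact_force: [-0.8, -0.9, -1.0]
grip_width: 0.996
grip_force: 0.0
time_s: 10.85
eef_pos: [588.7, -236.3, 9.8]
ee_rot: [[-0.07, 0.998, 0.002], [0.998, 0.07, -0.001], [-0.001, 0.002, -1.0]]
contact_force: [-0.6, 0.5, 5.2]
grip_width: 0.617
grip_force: 63.8
```

```bash
python3 -m pendant '[0,0,-0.2,0,0,0,-1,0,0,-0.4,0,0,0,-1,0,0,-0.8,0,0,0,-1,0,0,-1,0,0,0,-1,0,0,-1,0,0,0,-1]'
python3 -m pendant '[0,0,-0.5,0,0,0,-1,0,0,-0.5,0,0,0,-1,0,0,-0.5,0,0,0,-1,0,0,-0.5,0,0,0,-1]'
python3 g.py a4.pkl
python3 - <<'E'
from h import *
s,c=pickle.load(open('a4.pkl','rb'));M=np.linalg.inv(np.array(c['mount']));K=np.array(c['mtx'])
h=cv2.cvtColor(c['frame'],cv2.COLOR_BGR2HSV)
print(s['eef_pos']);print(h[150:300:3,278].tolist())
for z in(0,-10,-20,-30,10,20):
    q=K@(M@np.r_[28,0,z,1])[:3];q2=K@(M@np.r_[25,0,z,1])[:3];print(z,(q[:2]/q[2])[1],(q2[:2]/q2[2])[1])
E
```

```text
time_s: 11.27
eef_pos: [589.8, -236.7, 92.9]
ee_rot: [[-0.071, 0.997, 0.007], [0.998, 0.071, -0.003], [-0.003, 0.006, -1.0]]
contact_force: [1.3, 0.4, -1.4]
grip_width: 0.618
grip_force: 63.8
time_s: 11.6
eef_pos: [587.3, -235.6, 126.2]
ee_rot: [[-0.07, 0.998, -0.002], [0.998, 0.07, 0.001], [0.001, -0.002, -1.0]]
contact_force: [0.6, 1.0, -2.1]
grip_width: 0.621
grip_force: 64.6
0.6208694787518196 126.20601962756275
[ 587.26648012 -235.56157349  126.20601963]
[[22, 36, 129], [19, 37, 130], [21, 37, 130], [21, 38, 129], [21, 34, 126], [22, 38, 129], [22, 36, 127], [20, 36, 128], [22, 36, 128], [20, 35, 130], [22, 36, 129], [22, 36, 128], [22, 36, 127], [21, 37, 179], [20, 38, 181], [22, 37, 181], [20, 39, 183], [21, 39, 183], [21, 39, 183], [20, 37, 184], [23, 40, 152], [21, 126, 93], [20, 127, 94], [21, 127, 94], [20, 132, 93], [20, 122, 98], [23, 36, 86], [21, 38, 88], [21, 36, 92], [23, 36, 93], [21, 36, 98], [21, 35, 94], [19, 38, 93], [19, 38, 94], [21, 37, 117], [23, 36, 114], [21, 37, 116], [21, 35, 115], [21, 35, 116], [19, 37, 117], [21, 37, 117], [19, 37, 118], [20, 33, 117], [21, 37, 118], [21, 37, 118], [21, 36, 119], [21, 35, 118], [22, 39, 119], [20, 36, 105], [20, 37, 104]]
0 205.81562424251695 211.42383180674432
-10 212.3940924922209 218.28167077220579
-20 219.76646119959207 225.96206639215296
-30 228.08567287840046 234.62245132435712
10 199.90937050699026 205.2631243759007
20 194.57730523488183 199.6983900529878
```

```bash

python3 -m pendant '[0.5,0.13,0,0,0,0,-1,0.89,0.13,0,0,0,0,-1,0.89,0.13,0,0,0,0,-1]' >/dev/null
python3 -m pendant '[0.5,0.13,0,0,0,0,-1,0.89,0.13,0,0,0,0,-1,0.89,0.13,0,0,0,0,-1]' >/dev/null
python3 -m pendant '[0.5,0.13,0,0,0,0,-1,0.89,0.13,0,0,0,0,-1,0.89,0.13,0,0,0,0,-1]' >/dev/null
python3 -m pendant '[0.5,0.13,0,0,0,0,-1,0.89,0.13,0,0,0,0,-1,0.89,0.13,0,0,0,0,-1]' >/dev/null
python3 -m pendant '[0.5,0.13,0,0,0,0,-1,0.89,0.13,0,0,0,0,-1,0.89,0.13,0,0,0,0,-1]' >/dev/null
python3 -m pendant '[0.4,0.13,0,0,0,0,-1,0.89,0.13,0,0,0,0,-1,0.89,0.13,0,0,0,0,-1,0.89,0.13,0,0,0,0,-1,0.89,0.13,0,0,0,0,-1]'
python3 - <<'E'
from rig import sensors,cams
from h import *
np.set_printoptions(precision=1,suppress=True)
s=sensors.read_state();c=cams.capture('scene');t=cams.capture('top');w=cams.capture('wrist')
print(s['eef_pos'],s['ee_rot'][:,0]);pickle.dump((s,c,t,w),open('p.pkl','wb'))
b=blob(w['frame'],(0,0,0),(180,150,60),(150,0,400,200));print('black in wrist',b[0],b[1],plane(w,b[0],62,s))
b=blob(c['frame'],(0,0,0),(180,150,50),(372,138,408,164));print('black scene',b[0],b[1],plane(c,b[0],58))
for P in((619,195,60),(619,279,62),(620,110,62)):print(proj(w,np.array(P,float),s))
E
```

```text
time_s: 13.32
eef_pos: [619.7, 193.7, 126.9]
ee_rot: [[-0.071, 0.998, -0.002], [0.998, 0.071, -0.001], [-0.001, -0.002, -1.0]]
contact_force: [0.9, -0.2, -2.2]
grip_width: 0.617
grip_force: 64.6
[619.7 193.7 126.9] [-0.1  1.  -0. ]
black in wrist [301.5  99.5] 508.0 [[629.2 272.2  62. ]]
black scene [390.4 154.3] 119.0 [[620.1 277.1  58. ]]
[[277.1 211.8]]
[[286.3  87. ]]
[[271.  314.7]]
```

```bash

python3 -m pendant '[0,0,0.5,0,0,0,-1,0,0,1,0,0,0,-1,0,0,1,0,0,0,-1,0,0,1,0,0,0,-1]' >/dev/null
python3 -m pendant '[0,0,0.2,0,0,0,-1,0,0,0.4,0,0,0,-1,0,0,0.45,0,0,0,-1,0,0,0.45,0,0,0,-1,0,0,0.45,0,0,0,-1]'
python3 -m pendant '[0,0,0.04,0,0,0,-1,0,0,0.08,0,0,0,-1,0,0,0.08,0,0,0,-1,0,0,0.08,0,0,0,-1]'
```

```text
time_s: 14.22
eef_pos: [621.3, 194.8, 14.9]
ee_rot: [[-0.07, 0.998, 0.003], [0.998, 0.07, 0.001], [0.001, 0.003, -1.0]]
contact_force: [-0.0, 0.0, -1.6]
grip_width: 0.618
grip_force: 64.7
time_s: 14.55
eef_pos: [620.0, 194.7, 6.1]
ee_rot: [[-0.071, 0.998, -0.0], [0.998, 0.071, 0.0], [0.0, -0.0, -1.0]]
contact_force: [-1.2, -0.2, -2.1]
grip_width: 0.621
grip_force: 64.7
```

```bash

python3 -m pendant '[0,0,0.025,0,0,0,-1,0,0,0.05,0,0,0,-1,0,0,0.05,0,0,0,-1,0,0,0.05,0,0,0,-1]'|egrep 'pos|force'
python3 -m pendant '[0,0,0.025,0,0,0,-1,0,0,0.025,0,0,0,-1,0,0,0.025,0,0,0,-1]'|egrep 'pos|force'
```

```text
eef_pos: [619.9, 194.6, 1.7]
contact_force: [-0.1, 0.8, -3.1]
grip_force: 64.7
eef_pos: [620.0, 194.7, -0.0]
contact_force: [0.9, 0.1, -2.5]
grip_force: 64.7
```

```bash

python3 -m pendant '[0,0,0.02,0,0,0,-1,0,0,0.02,0,0,0,-1,0,0,0.02,0,0,0,-1]'|egrep 'pos|force'
python3 -m pendant '[0,0,0.02,0,0,0,-1,0,0,0.02,0,0,0,-1,0,0,0.02,0,0,0,-1]'|egrep 'pos|force'
```

```text
eef_pos: [620.3, 194.7, -0.1]
contact_force: [-3.5, -1.1, 5.0]
grip_force: 65.5
eef_pos: [620.5, 194.8, -0.2]
contact_force: [-8.7, -2.5, 13.7]
grip_force: 66.3
```

```bash

python3 -m pendant '[0,0,-0.03,0,0,0,-1,0,0,-0.03,0,0,0,-1,0,0,-0.03,0,0,0,1,0,0,-0.03,0,0,0,1,0,0,-0.03,0,0,0,1,0,0,-0.03,0,0,0,1,0,0,-0.03,0,0,0,1,0,0,-0.03,0,0,0,1,0,0,-0.03,0,0,0,1,0,0,-0.03,0,0,0,1]'|egrep 'pos|force|width'
python3 -m pendant '[0,0,-0.3,0,0,0,1,0,0,-0.7,0,0,0,1,0,0,-1,0,0,0,1,0,0,-1,0,0,0,1,0,0,-1,0,0,0,1]' >/dev/null
python3 -m pendant '[0,0,-0.5,0,0,0,1,0,0,-1,0,0,0,1,0,0,-1,0,0,0,1,0,0,-1,0,0,0,1,0,0,-1,0,0,0,1]'
python3 - <<'E'
from rig import sensors,cams
from h import *
np.set_printoptions(precision=1,suppress=True)
s=sensors.read_state();w=cams.capture('wrist');t=cams.capture('top');c=cams.capture('scene');pickle.dump((s,w,t,c),open('p2.pkl','wb'))
b=blob(c['frame'],(0,0,130),(180,60,255),(355,145,400,190))
print('tin? scene',b[0],b[1],proj(c,(620,194.7,45.)),plane(c,b[0],45))
try:
  b=blob(w['frame'],(0,0,120),(180,60,255),(200,130,350,300));print('wrist',b[0],b[1],proj(w,(620,194.7,45.),s),plane(w,b[0],45,s))
except Exception as e:print(e)
E
```

```text
eef_pos: [620.1, 194.7, -0.8]
contact_force: [-0.8, 0.7, -0.3]
grip_width: 0.996
grip_force: 0.0
time_s: 17.3
eef_pos: [619.5, 194.5, 157.4]
ee_rot: [[-0.07, 0.998, -0.002], [0.998, 0.07, -0.001], [-0.0, -0.002, -1.0]]
contact_force: [0.4, -1.3, -1.2]
grip_width: 0.998
grip_force: 0.0
tin? scene [372.8 171.3] 169.0 [[373.  170.6]] [[621.4 191.6  45. ]]
wrist [279.5 192.1] 3078.0 [[278.8 195.1]] [[620.4 197.4  45. ]]
```

The tin stands at about (620,195), midway between the jars. Next, the dark heel, seen from two wrist positions.

```bash

python3 -m pendant '[0.3,-0.88,0,0,0,-0.883,1,0.3,-0.88,0,0,0,-0.883,1,0.3,-0.88,0,0,0,-0.883,1,0.3,-0.88,0,0,0,-0.883,1,0.3,-0.88,0,0,0,-0.883,1,0.3,-0.88,0,0,0,-0.883,1,0.3,-0.88,0,0,0,-0.883,1,0.3,-0.88,0,0,0,-0.883,1,0.3,-0.88,0,0,0,-0.883,1,0.3,-0.88,0,0,0,-0.883,1,0.3,-0.88,0,0,0,-0.883,1,0.3,-0.88,0,0,0,-0.883,1]'|grep time
python3 -m pendant '[0.4,0.11,0,0,0,0,1,0.94,0.11,0,0,0,0,1,0.94,0.11,0,0,0,0,1,0.94,0.11,0,0,0,0,1,0.94,0.11,0,0,0,0,1]'|head -2
python3 g.py d1.pkl
python3 -m pendant '[0.5,0,0,0,0,0,1,0.5,0,0,0,0,0,1,0.5,0,0,0,0,0,1,0.5,0,0,0,0,0,1,0.5,0,0,0,0,0,1]'|head -2
python3 g.py d2.pkl
cat > heel.py <<'E'
from h import *
import sys
np.set_printoptions(precision=1,suppress=True,linewidth=150)
L=[pickle.load(open(f,'rb')) for f in sys.argv[1:]];mids=[]
for s,c in L:
    p=proj(c,(486.,235.5,50),s)[0];h=cv2.cvtColor(c['frame'],cv2.COLOR_BGR2HSV)
    print('pred',p); r,k=int(p[1]),int(p[0])
    print('col',h[r-90:min(r+95,419):4,k,2].tolist());print('row',h[r,k-70:k+75:4].tolist())
E
python3 heel.py d1.pkl d2.pkl
```

```text
time_s: 18.45
time_s: 18.87
eef_pos: [475.9, 235.5, 159.3]
0.9943571114926124 159.26350004643308
time_s: 19.33
eef_pos: [437.6, 242.3, 159.9]
1.0031859252450064 159.87449687558467
pred [279.9 206.9]
col [114, 115, 111, 106, 110, 107, 111, 163, 167, 60, 56, 56, 58, 64, 72, 82, 104, 201, 87, 100, 79, 74, 68, 65, 76, 75, 74, 69, 77, 84, 83, 83, 188, 197, 198, 195, 200, 189, 183, 196, 212, 205, 192, 213, 195, 110, 110]
row [[13, 164, 198], [13, 164, 197], [13, 164, 198], [13, 165, 196], [13, 164, 198], [13, 164, 209], [13, 163, 219], [14, 164, 218], [13, 165, 217], [13, 163, 204], [11, 133, 94], [11, 132, 87], [11, 134, 78], [11, 126, 79], [10, 124, 78], [12, 134, 78], [11, 129, 73], [11, 129, 69], [11, 131, 66], [11, 129, 67], [10, 131, 74], [11, 131, 76], [11, 124, 74], [11, 129, 75], [11, 135, 70], [12, 149, 99], [13, 156, 144], [13, 160, 142], [13, 158, 142], [13, 159, 141], [13, 160, 140], [13, 161, 138], [13, 162, 137], [13, 162, 137], [13, 159, 135], [13, 160, 137], [13, 159, 138]]
pred [279.7 248.8]
col [204, 203, 197, 187, 191, 187, 169, 114, 93, 61, 60, 58, 61, 69, 68, 67, 64, 125, 147, 77, 77, 81, 90, 75, 90, 92, 78, 73, 75, 76, 76, 179, 192, 197, 189, 179, 188, 201, 203, 198, 218, 206, 116, 110, 113, 113, 112]
row [[13, 166, 198], [13, 164, 197], [13, 164, 197], [13, 164, 198], [13, 165, 198], [13, 166, 198], [13, 163, 197], [13, 164, 194], [13, 164, 191], [13, 163, 191], [12, 159, 106], [11, 148, 81], [11, 144, 94], [10, 145, 81], [11, 142, 81], [11, 141, 85], [10, 148, 79], [10, 143, 82], [11, 149, 77], [10, 143, 84], [11, 141, 92], [10, 140, 89], [11, 142, 88], [10, 141, 78], [10, 145, 74], [13, 155, 115], [13, 158, 121], [13, 161, 150], [13, 163, 206], [13, 165, 209], [13, 164, 211], [13, 164, 213], [13, 164, 211], [13, 163, 150], [13, 160, 139], [13, 158, 137], [13, 162, 137]]
```

```bash
cat > heel2.py <<'E'
from h import *
import sys
np.set_printoptions(precision=2,suppress=True,linewidth=150)
R=[]
for f in sys.argv[1:]:
    s,c=pickle.load(open(f,'rb'));p=proj(c,(486.,235.5,50),s)[0]
    b=blob(c['frame'],(0,0,0),(180,255,103),(int(p[0])-60,int(p[1])-80,int(p[0])+60,int(p[1])+70))
    q=b[2];x0,x1,y1=q[:,0].min(),q[:,0].max(),q[:,1].max()
    cx=(x0+x1)/2
    F=q[(abs(q[:,0]-cx)<17)&(q[:,1]>b[0][1]+15)]
    band=(q[:,1]>p[1]-15)&(q[:,1]<p[1]+25)
    Lp=q[band&(q[:,0]<cx-12)];Rp=q[band&(q[:,0]>cx+12)]
    print(b[0],b[1],x0,x1,y1,len(F),len(Lp),len(Rp))
    for n,P in(('front',F),('L',Lp),('R',Rp)):
        v=cv2.fitLine(plane(c,P,50,s)[:,:2].astype(np.float32),cv2.DIST_HUBER,0,.01,.01).ravel();print(n,v,'deg',np.degrees(np.arctan2(v[1],v[0])))
        u=cv2.fitLine(P.astype(np.float32),cv2.DIST_HUBER,0,.01,.01).ravel()
        if n=='front':fu=u
        else:
            A=np.array([[fu[0],-u[0]],[fu[1],-u[1]]]);t=np.linalg.solve(A,u[2:]-fu[2:]);R.append((f,n,fu[2:]+fu[:2]*t[0],s,c))
for r in R:print(r[1],r[2],plane(r[4],r[2],50,r[3]))
if len(R)==4:
    for i in(0,1):print(tri([ray(R[i][4],R[i][2],R[i][3]),ray(R[i+2][4],R[i+2][2],R[i+2][3])]))
E
python3 heel2.py d1.pkl d2.pkl
```

```text
[278.87 199.08] 4763.5 248.0 309.0 242.0 34 56 40
front [  0.13   0.99 515.51 225.52] deg 82.32023
L [  0.96  -0.29 483.68 211.36] deg -16.825788
R [  0.99  -0.14 492.95 258.84] deg -7.7756543
[278.21 238.37] 4643.0 249.0 308.0 281.0 34 40 40
front [  0.12   0.99 516.18 228.99] deg 83.224625
L [  0.99  -0.14 485.33 209.13] deg -7.9158616
R [  0.99  -0.15 493.83 258.51] deg -8.530254
L [247.96 241.77] [[512.43 202.73  50.  ]]
R [309.16 239.3 ] [[519.51 255.23  50.  ]]
L [252.07 281.25] [[513.35 205.23  50.  ]]
R [307.17 278.34] [[519.23 254.7   50.  ]]
(array([510.06, 205.01,  55.72]), [np.float64(1.281169550223766), np.float64(1.2811695502237728)])
(array([519.91, 254.97,  48.97]), [np.float64(0.28483730803001506), np.float64(0.2848373080300538)])
```

```bash
python3 -m pendant '[0,0,0,0,0,0,1,0,0,0,0,0,0,1]' >/dev/null; python3 - <<'E'
from rig import sensors
import numpy as np
s=sensors.read_state();R=np.array(s['ee_rot']);d=np.array([492.3,233.2,s['eef_pos'][2]])-s['eef_pos']
print(s['eef_pos'],R.T@d/80,'yang',np.degrees(np.arctan2(R[1,1],R[0,1])),s['qpos'])
E
```

```text
[436.83326009 242.33116957 159.35753792] [-7.02604660e-01  9.32009692e-03  2.45899311e-04] yang 79.89158768392731 [ 4.32538113e-01 -2.92966231e-04  1.55186633e+00  1.11431649e-05
  1.58958897e+00 -9.61832880e-01]
```

```bash
python3 -m pendant '[-0.4,0.009,0,0,0,-0.029,1,-0.703,0.009,0.2,0,0,-0.029,1,-0.703,0.009,0.6,0,0,-0.029,1,-0.703,0.009,0.95,0,0,-0.029,1,-0.703,0.009,0.95,0,0,-0.029,1,-0.703,0.009,0.95,0,0,-0.029,1,-0.703,0.009,0.95,0,0,-0.029,1]'|egrep 'pos|force'
python3 -m pendant '[0,0,0.3,0,0,0,1,0,0,0.6,0,0,0,1,0,0,0.85,0,0,0,1,0,0,0.96,0,0,0,1,0,0,0.96,0,0,0,1,0,0,0.96,0,0,0,1]'|egrep 'pos|force'
python3 -m pendant '[0,0,0,0,0,0,-1,0,0,0,0,0,0,-1,0,0,0,0,0,0,-1,0,0,0,0,0,0,-1,0,0,0,0,0,0,-1,0,0,0,0,0,0,-1,0,0,0,0,0,0,-1,0,0,0,0,0,0,-1,0,0,0,0,0,0,-1]'
```

```text
eef_pos: [492.6, 233.7, 85.3]
contact_force: [-0.4, -0.5, 0.6]
grip_force: 0.0
eef_pos: [492.7, 233.8, 8.3]
contact_force: [-0.4, 0.9, 0.2]
grip_force: 0.0
time_s: 21.38
eef_pos: [492.9, 233.8, 8.2]
ee_rot: [[-0.991, 0.132, 0.003], [0.132, 0.991, 0.001], [-0.003, 0.002, -1.0]]
contact_force: [-0.6, 0.2, 5.4]
grip_width: 0.594
grip_force: 64.7
```

```bash
python3 -m pendant '[0,0,-0.15,0,0,0,-1,0,0,-0.4,0,0,0,-1,0,0,-0.8,0,0,0,-1,0,0,-1,0,0,0,-1,0,0,-1,0,0,0,-1,0,0,-1,0,0,0,-1]'|egrep 'pos|force'
python3 -m pendant '[0,0,-0.4,0,0,0,-1,0,0,-0.65,0,0,0,-1,0,0,-0.65,0,0,0,-1]'|egrep 'pos|force|width'
python3 -m pendant '[-0.15,-0.4,0,0,0,0,-1,-0.34,-0.946,0,0,0,0,-1,-0.34,-0.946,0,0,0,0,-1,-0.34,-0.946,0,0,0,0,-1]'>/dev/null
python3 -m pendant '[-0.2,-0.5,0,0,0,0,-1,-0.34,-0.946,0,0,0,0,-1,-0.34,-0.946,0,0,0,0,-1]'>/dev/null
python3 -m pendant '[-0.2,-0.5,0,0,0,0,-1,-0.34,-0.946,0,0,0,0,-1,-0.34,-0.946,0,0,0,0,-1]'>/dev/null
python3 -m pendant '[-0.2,-0.5,0,0,0,0,-1,-0.34,-0.946,0,0,0,0,-1,-0.34,-0.946,0,0,0,0,-1]'>/dev/null
python3 -m pendant '[-0.2,-0.5,0,0,0,0,-1,-0.34,-0.946,0,0,0,0,-1,-0.34,-0.946,0,0,0,0,-1]'>/dev/null
python3 -m pendant '[-0.15,-0.5,0,0,0,-0.0215,-1,-0.34,-0.946,0,0,0,-0.0215,-1,-0.34,-0.946,0,0,0,-0.0215,-1,-0.34,-0.946,0,0,0,-0.0215,-1,-0.34,-0.946,0,0,0,-0.0215,-1,-0.34,-0.946,0,0,0,-0.0215,-1]'
python3 g.py e1.pkl; python3 - <<'E'
from h import *
np.set_printoptions(precision=1,suppress=True)
s,c=pickle.load(open('e1.pkl','rb'));h=cv2.cvtColor(c['frame'],cv2.COLOR_BGR2HSV)
M=np.linalg.inv(np.array(c['mount']));K=np.array(c['mtx'])
# heel in hand: back (tool +x side) visible; column through the middle and its predicted rows
print(h[100:330:5,278,1:].tolist())
for z in(8,-8,-42):
    for x in(-36+0,41+6,-24): q=K@(M@np.r_[x,0,z,1])[:3];print(x,z,(q/q[2])[:2])
E
```

```text
eef_pos: [492.1, 233.5, 87.4]
contact_force: [-0.4, -0.1, -2.8]
grip_force: 63.7
eef_pos: [492.9, 233.8, 141.4]
contact_force: [0.8, 0.3, -0.9]
grip_width: 0.59
grip_force: 63.7
time_s: 23.97
eef_pos: [593.7, -236.6, 137.7]
ee_rot: [[-0.995, 0.098, -0.001], [0.098, 0.995, 0.001], [0.001, 0.001, -1.0]]
contact_force: [0.7, 0.8, -1.4]
grip_width: 0.593
grip_force: 63.8
0.5930849208282968 137.73245553218473
[[25, 231], [26, 232], [25, 232], [25, 233], [24, 234], [25, 230], [29, 228], [25, 232], [27, 230], [29, 228], [28, 228], [29, 226], [30, 226], [38, 215], [38, 67], [50, 66], [50, 61], [48, 58], [36, 56], [76, 70], [89, 66], [96, 64], [93, 63], [104, 59], [114, 58], [114, 56], [118, 56], [165, 158], [168, 210], [169, 211], [127, 52], [130, 51], [140, 53], [141, 49], [160, 51], [149, 36], [134, 38], [131, 39], [140, 40], [149, 41], [147, 40], [134, 40], [146, 42], [136, 45], [149, 48], [140, 51]]
-36 8 [277.5 304.1]
47 8 [277.2 164. ]
-24 8 [277.4 286.2]
-36 -8 [277.4 321.3]
47 -8 [277.1 170.8]
-24 -8 [277.4 302.2]
-36 -42 [277.2 368.9]
47 -42 [276.7 190.8]
-24 -42 [277.1 347. ]
```

```bash
python3 -m pendant '[0,0,0.4,0,0,0,-1,0,0,0.8,0,0,0,-1,0,0,1,0,0,0,-1,0,0,1,0,0,0,-1]'>/dev/null
python3 -m pendant '[0,0,0.2,0,0,0,-1,0,0,0.4,0,0,0,-1,0,0,0.44,0,0,0,-1,0,0,0.44,0,0,0,-1,0,0,0.44,0,0,0,-1]'|egrep 'pos|force'
python3 -m pendant '[0,0,0.03,0,0,0,-1,0,0,0.03,0,0,0,-1,0,0,0.03,0,0,0,-1]'|egrep 'pos|force'
python3 -m pendant '[0,0,0.02,0,0,0,-1,0,0,0.02,0,0,0,-1,0,0,0.02,0,0,0,-1]'|egrep 'pos|force'
```

```text
eef_pos: [594.4, -238.2, 24.9]
contact_force: [-0.3, 0.4, -1.2]
grip_force: 63.8
eef_pos: [594.0, -238.4, 21.6]
contact_force: [-0.2, -1.2, -1.2]
grip_force: 63.8
eef_pos: [593.6, -238.3, 19.1]
contact_force: [-0.1, 0.0, -1.5]
grip_force: 63.8
```

```bash
python3 -m pendant '[0,0,0.015,0,0,0,-1,0,0,0.015,0,0,0,-1,0,0,0.015,0,0,0,-1]'|egrep 'pos|force'
python3 -m pendant '[0,0,0.01,0,0,0,-1,0,0,0.01,0,0,0,-1,0,0,0.01,0,0,0,-1]'|egrep 'pos|force'
python3 -m pendant '[0,0,0.01,0,0,0,-1,0,0,0.01,0,0,0,-1,0,0,0.01,0,0,0,-1]'|egrep 'pos|force'
```

```text
eef_pos: [593.8, -238.4, 18.3]
contact_force: [-1.3, 0.8, 0.6]
grip_force: 63.9
eef_pos: [594.1, -238.5, 18.3]
contact_force: [-1.0, 1.0, 5.1]
grip_force: 64.5
eef_pos: [594.3, -238.7, 18.3]
contact_force: [-3.3, 1.0, 9.2]
grip_force: 64.9
```

```bash
python3 -m pendant '[-0.07,-0.06,-0.01,0,0,0,-1,-0.13,-0.12,-0.01,0,0,0,-1,-0.18,-0.16,-0.01,0,0,0,-1,-0.18,-0.16,-0.01,0,0,0,-1,-0.18,-0.16,-0.01,0,0,0,-1]'|egrep 'pos|force|rot'
python3 -m pendant '[-0.02,0,0,0,0,0,-1,-0.04,0,0,0,0,0,-1,-0.04,0,0,0,0,0,-1,-0.04,0,0,0,0,0,-1]'|egrep 'pos|force'
```

```text
eef_pos: [608.0, -253.6, 18.3]
ee_rot: [[-0.995, 0.1, 0.003], [0.1, 0.995, -0.002], [-0.003, -0.001, -1.0]]
contact_force: [1.0, -1.5, 4.9]
grip_force: 64.5
eef_pos: [608.6, -253.6, 18.3]
contact_force: [-11.2, 1.8, 13.1]
grip_force: 65.5
```

```bash
python3 -m pendant '[0.01,-0.02,-0.01,0,0,0,-1,0.01,-0.02,-0.01,0,0,0,-1,0.01,-0.02,-0.01,0,0,0,-1,0.01,-0.02,-0.01,0,0,0,-1]'|egrep 'pos|force|rot'
python3 -m pendant '[0,-0.02,0,0,0,0,-1,0,-0.02,0,0,0,0,-1,0,-0.02,0,0,0,0,-1]'|egrep 'pos|force'
```

```text
eef_pos: [608.4, -254.4, 18.3]
ee_rot: [[-0.995, 0.1, -0.002], [0.1, 0.995, 0.001], [0.002, 0.001, -1.0]]
contact_force: [-6.0, 2.8, 7.7]
grip_force: 64.8
eef_pos: [608.4, -254.4, 18.3]
contact_force: [-6.3, 8.3, 9.4]
grip_force: 65.0
```

```bash
python3 -m pendant '[0,0,0,0,0,0,-1,0,0,0,0,0,0,-1,0,0,0,0,0,0,-1,0,0,0,0,0,0,-1,0,0,0,0,0,0,-1,0,0,0,0,0,0,-1]'|egrep 'time|pos|force|rot|width'
python3 - <<'E'
from rig import sensors,cams
from h import *
np.set_printoptions(precision=2,suppress=True)
s=sensors.read_state();print(s['moment'],s['joint_velocities'])
c=cams.capture('scene');t=cams.capture('top')
b=blob(c['frame'],(0,0,130),(180,60,255),(355,145,400,190));print('tin',plane(c,b[0],45))
b=blob(t['frame'],(0,150,100),(6,255,255),(190,160,225,195));print('white cap',plane(t,b[0],62))
w=cams.capture('wrist')
O=np.array([577.0,-216.4]);xj=np.array([.99497,-.10019]);yj=np.array([.10019,.99497])
h=cv2.cvtColor(w['frame'],cv2.COLOR_BGR2HSV)
# back of the heel's foot against the light plate: outline cast on the plate, in the jig frame
m=((h[...,2]<110)&(h[...,1]<255)).astype(np.uint8);pts=[]
for u in range(225,335,10):
    col=m[:,u];r=np.nonzero(col[60:260])[0]
    if len(r):pts.append((u,r[0]+60))
P=plane(w,np.array(pts),10,s)[:,:2]-O;print(np.c_[np.array(pts),P@xj,P@yj])
E
```

```text
time_s: 27.85
eef_pos: [608.4, -254.5, 18.3]
ee_rot: [[-0.995, 0.1, -0.002], [0.1, 0.995, 0.003], [0.002, 0.003, -1.0]]
contact_force: [-6.2, 7.7, 9.3]
grip_width: 0.592
grip_force: 65.0
[ 1.32  1.04 -0.27] [-0.  0.  0. -0.  0. -0.]
tin [[622.1  190.81  45.  ]]
white cap [[621.07 109.02  62.  ]]
[[225.   114.   -36.5  -60.11]
 [235.   189.     1.32 -56.76]
 [245.   179.    -4.02 -51.38]
 [255.   172.    -7.7  -46.13]
 [265.   169.    -9.27 -40.98]
 [275.   167.   -10.3  -35.85]
 [285.   167.   -10.29 -30.74]
 [295.   169.    -9.25 -25.61]
 [305.   174.    -6.63 -20.43]
 [315.   181.    -2.92 -15.16]
 [325.   197.     5.73  -9.61]]
```

The back of the heel sits at x≈-10.4, y≈-33 mm in the jig frame, against an expected -11 and -34. Both contact forces hold steady at about 7 N, so I'm handing in.

```bash
python3 -c "
from rig import ticket
print(ticket.hand_in())"
```

```text
the job is handed in; nothing more can be done
None
```

I handed the job in, with no verdict shown: the tin stands released midway between the jars, and the dark heel is gripped flat in the jig corner, pressing each fence with about 5–7 N by the wrist force reading. My first try at the tin closed on its lid without moving it.

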